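Punch a housing and hold it in the drilling corner

ROBOT

A 6-joint arm with a two-finger parallel gripper is mounted at the origin on the work surface. World frame = base frame: x ahead of the robot, y to its left, z up, the work surface at z = 0. Lengths are in mm, angles in rad, forces in N, time in s.
With the tool pointing down it reaches from about 325 to 875 mm from the base axis. Payload 4.4 kg.
Tool frame: the origin (TCP) lies on the centre line of the jaws, within the pads' length; the fingertips stand ahead of it and the grasp point (between the pads) lies 6 mm ahead of it (ctrl.tcp_to_tips is the z of the fingertips in the tool frame, in mm); z points along the fingers, y is the line along which they close (so a half turn about z gives the same grasp; the last joint's range is limited). The gripper opens to 85 mm and grips with 20 to 120 N. Pads are 22 mm wide; open, the fingers measure 114 mm over their backs; the gripper's body (76 mm by 85 mm) begins 54 mm behind the grasp point. The pads swing forward as they close: fully open they stand 13 mm farther back than shut.
Start: joints at [1.165, 0.207, 1.542, -0, 1.393, -0.15], TCP at [144.94, 556.435, 256.282] pointing down, gripper open.
Joint ranges: [-2.73, 2.73], [-0.86, 2.22], [0.23, 2.46], [-1.11, 4.25], [0.08, 2.63], [-2.82, 2.82]. Speed limits (rad/s): [2.79, 2.79, 3.14, 3.14, 3.14, 3.14].

INTERFACE

Orientations are given as a 3x3 rotation matrix whose columns are the frame's x, y, z axes.
In Python, from plant import ctrl, sensors, optics gives the robot as it stands. Calls block until the motion is done:
- ctrl.move_ptp(position, orientation): joint-space move of the TCP to a pose.
- ctrl.move_l(position, rot=None, vel=150, threshold=None): straight line of the TCP; rot=None keeps the orientation; vel is the mean speed in mm/s. With threshold (N) it stops when the force on the tool has changed by that much, and returns True; else False.
- ctrl.set_joints(angles): joint-space move.
- ctrl.gripper_to(opening, force=None): finger opening in mm; force is the grip in N (None keeps the last); returns when the fingers have stopped.
- ctrl.hold(seconds).
- ctrl.solve_ik(position, orientation): joint angles nearest the present ones, or None.
- sensors.read_state(): the state.
- optics.grab_frame(name): name is "scene" or "side" or "wrist"; returns (picture, depth): 384x512x3 uint8, red, green, blue; 384x512 float32, mm along the optical axis (not along the pixel's ray), 0 where there is no reading.
- optics.camera_params(name): a dict with "mtx" (3x3 intrinsics, pixels), "R" (3x3) and "t" (3): a world point X has camera coordinates R X + t; the wrist camera has in their place "T_tool_cam" (4x4, takes a point from camera to tool coordinates, whose origin is the TCP and whose axes are the flange's). Camera axes: x right, y down, z forward; pixel columns grow to the right and rows downward; lengths in mm; the calibration is good to about 2 mm. A picture is of the moment at which its call begins: read the wrist's pose just before it. camera_params takes no time and is no camera call.
A pose or a line that the arm cannot do raises ctrl.MotionError and nothing moves.
- ctrl.finish_job(): hands the job in; it is judged then, once.
The state is a dict: "t": time; "q": joint angles; "qvel": joint speeds; "tau": joint torques, N m; "eef_pos": TCP position; "eef_rot": TCP orientation; "force": force on the tool from outside, world axes, zero at the start; "wrist_torque": the same for the moment, N m; "grip_width": finger opening in mm; "grasp_force": force on a finger pad.
Only numpy, scipy, OpenCV 4.12 (cv2) and the standard library are available. Lean on these libraries where they do the work, as an engineer would, in place of code of your own. Each camera call takes 0.05 s, during which the arm holds its last target. There are 200 camera calls.

TASK

Pick up the bare aluminium housing and, keeping it upright and centred over the round yellow sprung punch plate, press it down until the plate is fully depressed for a moment, so its underside gets its centre mark. Then set it flat on the grey drilling bed, long side along the blue fence, and press it firmly into the corner so that it is flush against the blue and the red fence at once. Finish while still gripping it and pressing it against both fences, ready for drilling, and do not shift the yellow emergency-stop box, the screwdriver or the wrench lying around.

Things in the scene. Friction and masses are not known exactly. Their poses are not given: they have to be found in the camera images.
- housing: the part to handle: closed rectangular bare-aluminium housing, 80 (its x) x 54 (its y) x 52 high mm, 0.2 to 0.42 kg, dark lid joint line round it 14 mm below the top, small blue patch on top. Origin at the centre of its underside, z up. The same either way round (half turn). Grip it across the 54 mm sides, over the upper 25 mm or so, so that the fingertips stay above the fences
- punch_base: fixed green square block 90 x 90 x 30 mm high that carries the punch plate at its centre; origin at the centre of its underside on the bench
- punch_top (a point): centre of the top face of the round yellow sprung punch plate, 52 mm diameter, 46 mm above the bench when up; moves down with the plate
- punch (a joint): how far the plate is pushed down: 0 up, 0.008 m (8 mm) fully down against its stop. A spring pushes back with about 4 N at the start and 10 N at full depth; beyond that the stop is rigid
- bed: fixed grey drilling bed, 180 (x) x 150 (y) x 30 high mm, flat top; dark drill opening in the top (look only, things lie flat over it); coated smooth, low friction (about 0.2). Origin at the centre of its underside; its x points along the blue fence towards the red fence, its y towards the blue fence
- corner (a point): the inner corner on the bed's top face (30 mm above the bench) where the inner faces of the two fences meet, same axes as the bed; free space is on its -x and -y side. The seated housing's origin lies 40 mm to -x and 27 mm to -y of it, with its long side along x
- fence_long: blue fence, fixed on the bed's +y edge: 166 (along x) x 14 x 14 high mm, top 44 mm above the bench; origin at the centre of its underside; its inner face looks to the bed's -y; smooth coated, friction about 0.2
- fence_short: red fence, fixed on the bed's +x edge: 14 x 124 (along y) x 14 high mm, top 44 mm above the bench; origin at the centre of its underside; its inner face looks to the bed's -x; it stops 12 mm short of the blue fence's inner face (chip gap); smooth coated, friction about 0.2
- estop: bystander: loose yellow emergency-stop box, 72 x 66 x 48 mm with a red mushroom button on top, 71 mm high in all; origin at the centre of its underside
- screwdriver: bystander: loose screwdriver about 0.2 m long, lying on the bench to the robot's left, red handle; origin on the bench near its middle
- wrench: bystander: loose wrench about 0.15 m long, lying on the bench to the robot's right; origin on the bench near its middle

How it is judged (in metres and radians):
On the way:
1. the housing, upright, centred and gripped, presses the sprung punch plate fully down (value of joint punch above 0.007 m and contact force between housing and punch_base above 4 N and horizontal distance between housing and punch_top below 0.012 m and angle between housing's own z axis and vertical below 0.15 rad and contact force between housing and the fingers above 3 N), for 0.1 s.
At the end, for the whole second after the job is handed in: The housing lies flat on the bed (within 2.5 mm and 0.04 rad), long side along the blue fence (within 0.04 rad), within 2.5 to 3 mm of the seated place in the corner, pressing on each fence with more than 1.5 N, still held by the fingers with more than 3 N, and at rest (x of housing in the frame of corner between -0.0425 and -0.037 m and y of housing in the frame of corner between -0.0295 and -0.024 m and z of housing in the frame of corner between -0.0025 and 0.0025 m and angle between the x axis of housing and the x axis of bed, either way round below 0.04 rad and angle between housing's own z axis and vertical below 0.04 rad and contact force between housing and fence_long above 1.5 N and contact force between housing and fence_short above 1.5 N and contact force between housing and the fingers above 3 N and linear speed of housing below 0.01 m/s); the arm keeps its last pose, push and grip.
It fails at once if a bystander was moved by more than 3 cm (distance of any of estop, screwdriver, wrench from where it was at the start of the episode above 0.03 m).
It also fails if it takes over 64 s, if anything falls off the work surface, if the arm or the gripper's body presses on something with over 40 N, if the wrist force passes 120 N, or if a joint passes its speed limit or range.

## Working session

There is one attempt and no reset: what is moved stays moved. The work goes in short steps, each a Python script; the robot and the scene stay as the last script left them, time stands still between calls to the robot, and variables do not carry over. Pictures are saved under pics/ and viewed, at most 10 in all, crops included, and the job is handed in when it is done.

```bash
mkdir -p pics; ls
python3 - <<'E'
from plant import ctrl, sensors, optics
import cv2, numpy as np
for n in ("scene","side"):
    p,d=optics.grab_frame(n); cv2.imwrite(f"pics/{n}0.png",p[:,:,::-1]); np.savez(f"{n}0.npz",p=p,d=d)
    c=optics.camera_params(n); print(n,-c["R"].T@c["t"],c["R"][2],c["mtx"][0,0])
print(ctrl.tcp_to_tips, sensors.read_state())
E
```

```text
pics
scene [1152.50159052  828.28270448 1013.49822854] [-0.42767952 -0.58461684 -0.68942974] 478.9543718324426
side [ -41.14473891 -770.98766561  977.24739147] [ 0.43892698  0.58246279 -0.68416387] 472.4729584501507
25.0 {'t': 0.1, 'q': array([ 1.16552714e+00,  2.07413911e-01,  1.54283083e+00,  3.37203680e-05,
        1.39352399e+00, -1.50499959e-01]), 'qvel': array([ 0.00023609, -0.00093282, -0.00407764, -0.00141932,  0.00153387,
        0.00112306]), 'tau': array([-1.10318670e-03, -3.84091330e+01, -2.92548054e+01, -3.32930340e-04,
        4.85719589e-03, -1.28760132e-05]), 'eef_pos': array([144.65642941, 555.83869105, 255.18754431]), 'eef_rot': array([[-9.67719815e-01,  2.52026924e-01, -8.88456942e-04],
       [ 2.52028234e-01,  9.67717842e-01, -1.98672070e-03],
       [ 3.59068527e-04, -2.14650523e-03, -9.99997632e-01]]), 'force': array([-0.40570562,  0.43990321,  0.55372861]), 'wrist_torque': array([0.00141178, 0.0026491 , 0.01246091]), 'grasp_force': 0.0, 'grip_width': 85.91121086188183}
```

View pics/scene0.png

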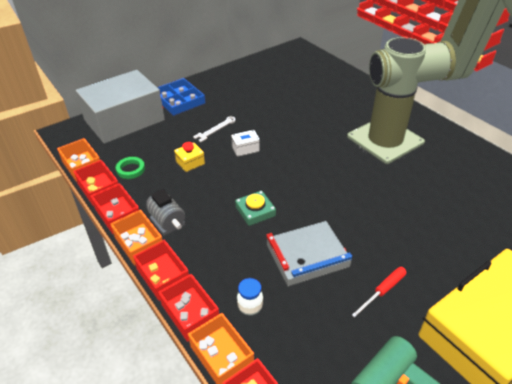

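View pics/side0.png

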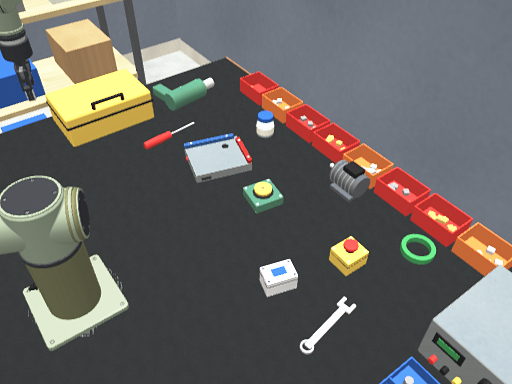

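The scene shows the housing at px (246,142), the punch at (255,203), the bed at (308,250) and the estop at (190,155). In the side view they are at (279,277), (263,190), (218,158) and (349,256). I'll get rough positions from depth, then take close wrist looks.

```bash
cat > h.py <<'E'
from plant import ctrl, sensors, optics
import cv2, numpy as np
def cam(n, s=None):
    c=optics.camera_params(n); K=c["mtx"]
    if n!="wrist": return K,c["R"].T,-c["R"].T@c["t"]
    T=np.eye(4); T[:3,:3]=s["eef_rot"]; T[:3,3]=s["eef_pos"]; T=T@c["T_tool_cam"]
    return K,T[:3,:3],T[:3,3]
def rays(C,uv):
    K,R,o=C; uv=np.atleast_2d(uv).astype(float)
    return (R@np.linalg.inv(K)@np.c_[uv,np.ones(len(uv))].T).T,o
def plane(C,uv,z):
    d,o=rays(C,uv); return o+d*((z-o[2])/d[:,2])[:,None]
def cloud(C,d):
    v,u=np.indices(d.shape); r,o=rays(C,np.c_[u.ravel(),v.ravel()])
    P=o+r*d.reshape(-1,1); P[d.ravel()==0]=np.nan; return P.reshape(d.shape+(3,))
def down(yaw):  # tool z down, tool y (closing line) at world angle yaw
    y=np.array([np.cos(yaw),np.sin(yaw),0]); z=np.array([0,0,-1.]); return np.c_[np.cross(y,z),y,z]
def look(name):
    s=sensors.read_state(); p,d=optics.grab_frame("wrist"); cv2.imwrite(f"pics/{name}.png",p[:,:,::-1]); np.savez(name+".npz",p=p,d=d)
    return s,p,d
def rect(pts):
    (c,(w,h),a)=cv2.minAreaRect(np.asarray(pts,np.float32)[:,:2])
    if w<h: w,h,a=h,w,a+90
    return np.array(c),w,h,(np.deg2rad(a)+np.pi/2)%np.pi-np.pi/2
E
python3 - <<'E'
from h import *
for n in("scene","side"):
    f=np.load(n+"0.npz"); C=cam(n); P=cloud(C,f["d"]); hsv=cv2.cvtColor(f["p"],cv2.COLOR_RGB2HSV)
    boxes=dict(housing=(225,125,265,160),punch=(230,185,280,225),bed=(260,215,355,288),estop=(170,138,208,172)) if n=="scene" else dict(housing=(255,255,302,297),punch=(240,175,286,214),bed=(180,130,255,183),estop=(326,235,370,275))
    for k,(a,b,c,d) in boxes.items():
        Q=P[b:d,a:c].reshape(-1,3); Z={"housing":(45,60),"punch":(25,36),"bed":(25,36),"estop":(40,56)}[k]
        Q=Q[(Q[:,2]>Z[0])&(Q[:,2]<Z[1])]; print(n,k,len(Q),rect(Q),np.round(np.median(Q[:,2]),1))
C=optics.camera_params("wrist"); print(C["T_tool_cam"].round(3),C["mtx"][0,0])
f=np.load("scene0.npz");h=cv2.cvtColor(f["p"],cv2.COLOR_RGB2HSV);P=cloud(cam("scene"),f["d"])
for k,(a,b,c,d),l in(("red",(255,220,300,285),0),("blue",(280,240,360,285),115)):
    m=(abs(h[b:d,a:c,0].astype(int)-l)<10)&(h[b:d,a:c,1]>120); Q=P[b:d,a:c][m]; print(k,np.nanmedian(Q,0), rect(Q[~np.isnan(Q[:,0])]))
E
```

```text
Traceback (most recent call last):
  File "h.py", line 22, in rect
    (c,(w,h),a)=cv2.minAreaRect(np.asarray(pts,np.float32)[:,:2])
                ~~~~~~~~~~~~~~~^^^^^^^^^^^^^^^^^^^^^^^^^^^^^^^^^^
cv2.error: OpenCV(4.12.0) /io/opencv/modules/imgproc/src/convhull.cpp:143: error: (-215:Assertion failed) total >= 0 && (depth == CV_32F || depth == CV_32S) in function 'convexHull'
```

```bash
sed -i 's/cv2.minAreaRect(.*$/cv2.minAreaRect(np.ascontiguousarray(np.asarray(pts)[:,:2],np.float32).reshape(-1,1,2))/' h.py
python3 - <<'E'
from h import *
for n in("scene","side"):
    f=np.load(n+"0.npz"); C=cam(n); P=cloud(C,f["d"])
    boxes=dict(housing=(225,125,265,160),punch=(230,185,280,225),bed=(260,215,355,288),estop=(170,138,208,172)) if n=="scene" else dict(housing=(255,255,302,297),punch=(240,175,286,214),bed=(180,130,255,183),estop=(326,235,370,275))
    for k,(a,b,c,d) in boxes.items():
        Q=P[b:d,a:c].reshape(-1,3); Z={"housing":(45,60),"punch":(25,36),"bed":(25,36),"estop":(40,56)}[k]
        print(n,k,np.nanpercentile(Q[:,2],[5,50,95]).round(),np.isfinite(Q[:,2]).sum(),end=" ")
        Q=Q[(Q[:,2]>Z[0])&(Q[:,2]<Z[1])]; print(len(Q),rect(Q) if len(Q) else None)
C=optics.camera_params("wrist"); print(C["T_tool_cam"].round(3),C["mtx"][0,0])
f=np.load("scene0.npz");h=cv2.cvtColor(f["p"],cv2.COLOR_RGB2HSV);P=cloud(cam("scene"),f["d"])
for k,(a,b,c,d),l in(("red",(255,220,300,285),0),("blue",(280,240,360,285),110)):
    m=(abs(h[b:d,a:c,0].astype(int)-l)<10)&(h[b:d,a:c,1]>120); Q=P[b:d,a:c][m]; print(k,np.nanmedian(Q,0), rect(Q[~np.isnan(Q[:,0])]))
E
```

```text
scene housing [-5.  1. 52.] 1393 253 (array([ 423.03396606, -247.61486816]), 79.74400329589844, 60.44750213623047, np.float64(-0.30258876252896627))
scene punch [-4.  2. 45.] 1986 470 (array([573.37921143,  14.65594864]), 94.51847839355469, 90.92826843261719, np.float64(1.3979632973192615))
scene bed [-4.  4. 42.] 6900 2355 (array([546.42773438, 193.82019043]), 238.7502899169922, 181.16709899902344, np.float64(1.2812751631027308))
scene estop [-5.  2. 67.] 1285 252 (array([ 610.55065918, -298.8604126 ]), 74.79995727539062, 74.1407241821289, np.float64(-0.005851364389068081))
side housing [-1.  9. 55.] 1965 649 (array([ 422.14440918, -251.00297546]), 82.27703094482422, 57.22187042236328, np.float64(-0.3202633637354957))
side punch [-2.  6. 47.] 1787 494 (array([571.47509766,  11.30474854]), 94.38534545898438, 93.01163482666016, np.float64(1.4251084988362752))
side bed [-1. 26. 44.] 3961 1624 (array([553.97332764, 229.69787598]), 181.27369689941406, 150.2457733154297, np.float64(-0.26915237556885785))
side estop [-1. 15. 71.] 1754 478 (array([ 609.84588623, -301.12692261]), 76.62380981445312, 69.08357238769531, np.float64(-0.059905811350514426))
[[  -0.      -0.95    -0.313   81.374]
 [   1.      -0.      -0.      -1.451]
 [   0.      -0.313    0.95  -117.756]
 [   0.       0.       0.       1.   ]] 271.44348055076705
red [636.58427932 198.72878238  42.01367287] (array([627.40905762, 179.41622925]), 166.83743286132812, 27.23024559020996, np.float64(1.1647987501928618))
blue [573.16593562 303.36462786  41.79360167] (array([557.01647949, 303.8835144 ]), 190.33265686035156, 42.248130798339844, np.float64(-0.09137811700668941))
```

Run:
```python
from h import *
import pickle
S={}
for n,p,yaw in(("bed",(575,220,215),1.30),("punch",(572,13,190),1.26),("housing",(422.5,-249,190),1.26)):
    ctrl.move_ptp(np.array(p,float),down(yaw)); s,_,_=look("w_"+n); S[n]=s; print(n,s["t"],s["q"].round(2),s["eef_pos"].round(1))
pickle.dump(S,open("S.pkl","wb"))
im=np.vstack([np.hstack([cv2.imread(f"pics/w_{n}.png")[:, :] for n in a]) for a in (("bed","punch"),)])
im2=cv2.imread("pics/w_housing.png"); im=np.vstack([im,np.hstack([im2,np.zeros_like(im2)])]); cv2.imwrite("pics/m1.png",cv2.resize(im,(800,600),interpolation=cv2.INTER_AREA))
```

```text
bed 2.075 [ 0.23  0.33  1.48  0.    1.34 -1.07] [574.5 221.1 215.1]
punch 2.9667 [-0.13  0.26  1.62  0.    1.26 -1.39] [572.3  14.1 190.3]
housing 4.175 [-0.71  0.09  1.81  0.    1.23 -1.97] [ 423.3 -248.2  190.1]
```

View pics/m1.png

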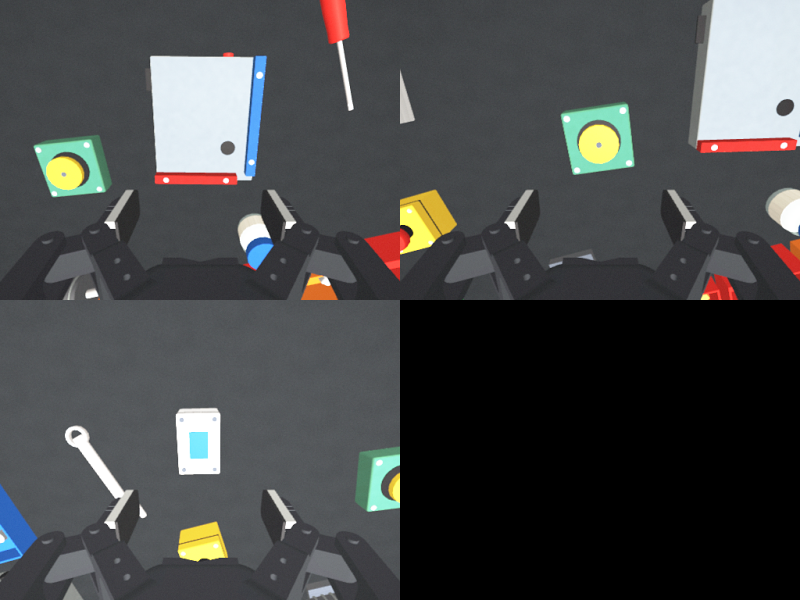

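The mosaic (w_bed top left, w_punch top right, w_housing bottom left, scale 1/1.28) shows the housing top around (198,441), the punch disc at (599,143) and the corner near (245,178). A white and blue bottle stands just beyond the corner. Next I measure these.

```bash
cat > m.py <<'E'
from h import *
import pickle
S=pickle.load(open("S.pkl","rb"))
def biggest(m):
    n,l,st,_=cv2.connectedComponentsWithStats(m.astype(np.uint8)); return l==1+np.argmax(st[1:,4])
def ld(n):
    f=np.load(f"w_{n}.npz"); C=cam("wrist",S[n]); return f["p"],cv2.cvtColor(f["p"],cv2.COLOR_RGB2HSV).astype(int),cloud(C,f["d"]),C
def proj(C,m,z):
    c,_=cv2.findContours(m.astype(np.uint8),cv2.RETR_EXTERNAL,cv2.CHAIN_APPROX_NONE); c=max(c,key=len)[:,0]; return plane(C,c,z)
def sh(k,Q,z): print(k,len(Q),[np.round(x,3) for x in rect(Q)],np.round(z,1))
E
python3 - <<'E'
from m import *
p,h,P,C=ld("housing"); u0,v0=220,120
m=np.zeros(h.shape[:2],bool); m[110:235,200:310]=True
b=biggest(m&(P[:,:,2]>44)&(P[:,:,2]<62)); sh("housing top depth",P[b],np.median(P[b][:,2])); sh("housing proj",proj(C,b,52),0)
bl=biggest(m&(abs(h[:,:,0]-97)<12)&(h[:,:,1]>60)); sh("patch",proj(C,bl,52),0)
for n in("punch","bed"):
    p,h,P,C=ld(n)
    y=biggest((abs(h[:,:,0]-28)<6)&(h[:,:,1]>130)&(P[:,:,2]>38)&(P[:,:,2]<54)&(np.indices(h.shape[:2])[0]<240)); sh(n+" disc",proj(C,y,46),np.median(P[y][:,2]))
    g=biggest((abs(h[:,:,0]-75)<15)&(h[:,:,1]>60)&(P[:,:,2]>23)&(P[:,:,2]<37)); sh(n+" green",proj(C,g,30),np.median(P[g][:,2]))
    R=biggest(((h[:,:,0]<8)|(h[:,:,0]>172))&(h[:,:,1]>120)&(P[:,:,2]>38)&(P[:,:,2]<52)); sh(n+" red",proj(C,R,44),np.median(P[R][:,2]))
p,h,P,C=ld("bed"); B=biggest((abs(h[:,:,0]-107)<12)&(h[:,:,1]>120)&(P[:,:,2]>38)&(P[:,:,2]<52)&(np.indices(h.shape[:2])[0]<235)); sh("blue",proj(C,B,44),np.median(P[B][:,2]))
bt=np.zeros(h.shape[:2],bool); bt[270:345,300:355]=True; Q=P[bt&(P[:,:,2]>30)&(P[:,:,2]<150)]; print("bottle",np.percentile(Q,[1,50,99],axis=0).round())
E
```

```text
housing top depth 4229 [array([ 419.972, -251.671]), np.float64(80.285), np.float64(53.564), np.float64(-0.286)] 52.3
housing proj 258 [array([ 419.08 , -251.219]), np.float64(80.536), np.float64(53.185), np.float64(-0.288)] 0
patch 109 [array([ 419.882, -251.068]), np.float64(34.256), np.float64(22.415), np.float64(-0.299)] 0
punch disc 278 [array([568.414,   6.881]), np.float64(50.996), np.float64(41.918), np.float64(-0.236)] 46.2
punch green 318 [array([569.3  ,  11.184]), np.float64(89.706), np.float64(88.863), np.float64(-0.162)] 30.1
punch red 271 [array([630.951, 195.185]), np.float64(126.44), np.float64(15.931), np.float64(1.291)] 44.1
bed disc 128 [array([567.397,  14.336]), np.float64(53.591), np.float64(49.029), np.float64(1.301)] 46.1
bed green 275 [array([569.369,  13.695]), np.float64(92.768), np.float64(90.314), np.float64(1.409)] 30.0
bed red 228 [array([630.793, 196.814]), np.float64(123.013), np.float64(16.984), np.float64(1.29)] 44.0
blue 329 [array([568.057, 298.186]), np.float64(164.501), np.float64(15.315), np.float64(-0.281)] 44.1
bottle [[743. 238.  31.]
 [752. 259.  65.]
 [786. 283.  76.]]
```

Run:
```python
from h import *
R=down(-0.288+np.pi/2); h=np.array([419.8,-251.3])
ctrl.move_ptp(np.r_[h,110],R)
print(ctrl.move_l(np.r_[h,50.],vel=80,threshold=8), sensors.read_state()["eef_pos"])
ctrl.gripper_to(40,70); s=sensors.read_state(); print("grip",s["grip_width"],s["grasp_force"],s["eef_pos"],s["force"])
ctrl.move_l(np.r_[h,150.],vel=100); s=sensors.read_state(); print("lift",s["t"],s["grip_width"],s["grasp_force"],s["eef_pos"],s["force"],s["eef_rot"][:,1])
s,p,d=look("w_held"); q,_=optics.grab_frame("side"); cv2.imwrite("pics/m2.png",cv2.resize(np.hstack([p,q])[:,:,::-1],(800,300)))
```

```text
False [ 420.17357708 -251.63754252   50.38261384]
grip 52.61488037082406 75.81579208374023 [ 420.63956117 -251.58487902   51.00452575] [0.12348471 1.76998525 5.92757967]
lift 7.0917 52.63654178803651 74.64222550392151 [ 419.18878643 -250.81073122  149.10505393] [ 1.20500415 -0.28942688 -3.53867718] [2.84020007e-01 9.58818045e-01 7.69424853e-04]
```

View pics/m2.png

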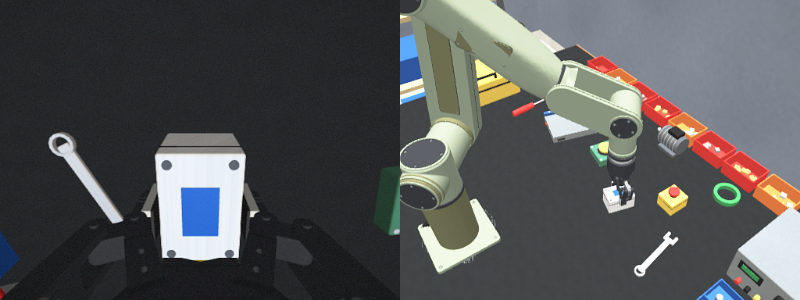

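The housing is held upright and centred, with its blue patch at (200,212) in the wrist half. The bystanders are clear. Now the punch press.

Run:
```python
from h import *
f=np.load("w_held.npz"); s=sensors.read_state(); P=cloud(cam("wrist",s),f["d"]); L=(P-s["eef_pos"])@s["eef_rot"]
Q=L[(abs(L[...,0])<60)&(abs(L[...,1])<24)&(abs(L[...,2])<12)]; print("held top in tool: x",np.percentile(Q[:,0],[1,99]).round(1),"z",np.median(Q[:,2]).round(1))
R=s["eef_rot"]; R=down(-0.288+np.pi/2); c=np.array([569.4,12.])
ctrl.move_ptp(np.r_[c,140],R)
ctrl.move_l(np.r_[c,105.],vel=80); ctrl.hold(0.3); s=sensors.read_state(); f0=s["force"]; print(s["eef_pos"],f0)
hit=ctrl.move_l(np.r_[c,80.],vel=15,threshold=20); s=sensors.read_state(); print("press",hit,s["t"],s["eef_pos"],s["force"]-f0)
ctrl.hold(0.4); s=sensors.read_state(); print("hold",s["eef_pos"],s["force"]-f0,s["grip_width"],s["grasp_force"])
p,d=optics.grab_frame("scene"); cv2.imwrite("pics/press.png",cv2.resize(p[120:260,180:360,::-1],(720,560)))
```

```text
held top in tool: x [-36.   40.4] z -1.2
[569.85472266  12.0263566  105.58626642] [-0.64429336  0.8967328  -3.31735317]
press True 10.35 [569.46922708  11.98714735  89.27103853] [-1.26458416 -0.94237882  9.75413737]
hold [569.46432223  11.9929708   89.37051541] [-1.13231775 -0.85380665 10.11018291] 52.92686431114386 76.11310243606567
```

View pics/press.png

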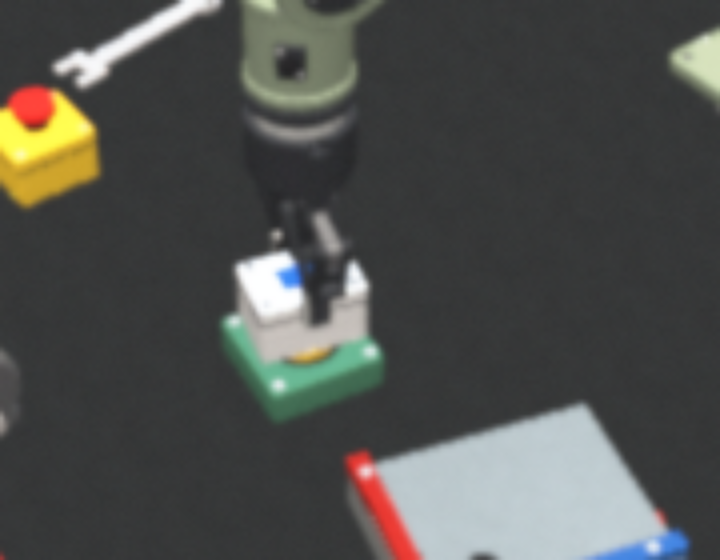

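The plate is almost down: the housing sits on it centred, the estop is clear, and the force is 10 N. I'll push a little further onto the stop.

Run:
```python
from h import *
c=np.array([569.4,12.])
fz0=-3.317; z=sensors.read_state()["eef_pos"][2]
for i in range(12):
    z-=1; ctrl.move_l(np.r_[c,z],vel=10); s=sensors.read_state(); F=s["force"][2]-fz0
    print(round(z,2),s["eef_pos"].round(2),s["force"].round(1),round(F,1))
    if F>24: break
ctrl.hold(0.4); s=sensors.read_state(); print(s["eef_pos"].round(2),s["force"].round(1),s["t"],s["eef_rot"][:,2].round(4))
```

```text
88.37 [569.68  12.    89.41] [-3.7  1.1  6.4] 9.7
87.37 [569.69  11.96  89.  ] [-5.7  0.5 10.2] 13.5
86.37 [569.77  11.97  88.97] [-7.9  0.1 13.9] 17.2
85.37 [569.82  11.98  88.93] [-10.4   0.4  20.2] 23.5
84.37 [569.91  11.95  88.9 ] [-12.4   1.1  25.9] 29.2
[569.9   11.92  88.91] [-11.9   0.7  24.7] 12.5333 [-4.e-03 -1.e-04 -1.e+00]
```

The plate is at its stop: z stays fixed at 88.9 while the force rises to 28 N. Next I lift, go over the bed and set down clear of both fences.

Run:
```python
from h import *
yaw=-0.281; ex=np.array([np.cos(yaw),np.sin(yaw),0]); ey=np.array([-ex[1],ex[0],0]); R=down(yaw+np.pi/2)
ctrl.move_l(np.array([569.4,12,145.]),vel=100)
a=np.array([598.7,253.9,0])-15*ex-12*ey
ctrl.move_ptp(a+[0,0,140],R); ctrl.move_l(a+[0,0,90],vel=80); ctrl.hold(0.4)
s=sensors.read_state(); f0=s["force"]; np.save("f0.npy",f0); print(s["eef_pos"],f0,s["wrist_torque"])
hit=ctrl.move_l(a+[0,0,74],vel=12,threshold=7); ctrl.hold(.2); s=sensors.read_state(); print(hit,s["t"],s["eef_pos"],s["force"]-f0,s["wrist_torque"],s["grasp_force"])
s,p,d=look("w_bed2"); q,_=optics.grab_frame("scene"); cv2.imwrite("pics/m3.png",np.hstack([cv2.resize(p,(400,300)),cv2.resize(q[190:310,220:380],(400,300))])[:,:,::-1])
```

```text
[581.14371725 246.63323673  90.38919432] [ 0.05425484 -0.32654264 -3.63673997] [-0.05872269 -0.03264841  0.00845349]
True 16.4083 [581.03662629 246.52403844  81.0721211 ] [0.41071271 0.78266623 8.86801355] [ 0.16031289 -0.17730831  0.02457802] 75.64628720283508
```

View pics/m3.png

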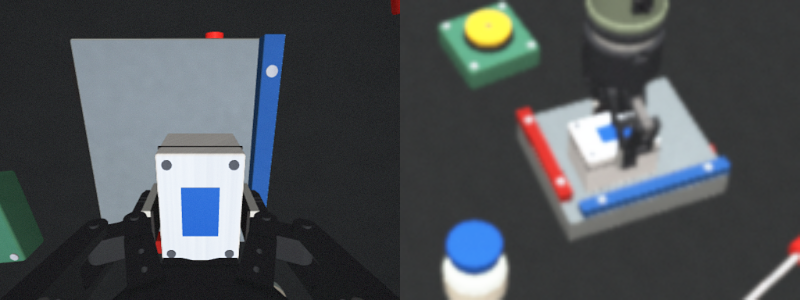

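The housing is flat on the bed, parallel to the blue fence and about 12 mm clear of it. Now I step it into the blue fence, then the red one.

Run:
```python
from h import *
yaw=-0.281; ex=np.array([np.cos(yaw),np.sin(yaw),0]); ey=np.array([-ex[1],ex[0],0]); B=np.c_[ex,ey,[0,0,1]]
f0=np.load("f0.npy"); s=sensors.read_state(); cmd=s["eef_pos"].copy(); cmd[2]=79.5
seat=np.array([598.7,253.9,80.9])
def step(d,n,lim,tag):
    global cmd
    for i in range(n):
        cmd=cmd+d; ctrl.move_l(cmd,vel=15); s=sensors.read_state(); F=B.T@(s["force"]-f0)
        hit=abs(F@B.T@d)/np.linalg.norm(d)>lim
        if hit or i>n-3 or i%4==0: print(tag,i,(B.T@(s["eef_pos"]-seat)).round(2),(B.T@(cmd-seat)).round(2),F.round(1))
        if hit: break
ctrl.move_l(cmd,vel=15)
step(ey*1.0,18,9,"y"); step(ex*1.0,22,9,"x")
ctrl.hold(.3); s=sensors.read_state(); print((B.T@(s["eef_pos"]-seat)).round(2),(B.T@(s["force"]-f0)).round(1),s["wrist_torque"].round(2),s["grasp_force"],s["t"]); np.save("cmd.npy",cmd)
```

```text
y 0 [-14.33 -11.04   0.22] [-15.  -11.   -1.4] [-1.6 -1.7 11. ]
y 4 [-13.77  -7.25   0.21] [-15.   -7.   -1.4] [-1.  -2.3  9.9]
y 8 [-13.69  -3.25   0.19] [-15.   -3.   -1.4] [ 0.2 -3.   8.6]
y 12 [-13.65   0.75   0.24] [-15.    1.   -1.4] [-0.6 -2.4  8.9]
y 16 [-13.6    3.4    0.31] [-15.    5.   -1.4] [-0.5 -7.  10.5]
y 17 [-13.59   3.44   0.34] [-15.    6.   -1.4] [-1.  -8.9 11.8]
x 0 [-13.53   3.47   0.33] [-14.    6.   -1.4] [-4.1 -9.4 13.5]
x 3 [-13.09   3.5    0.45] [-11.    6.   -1.4] [-10.2 -10.4  19.6]
[-13.07   3.5    0.48] [-8.9 -9.9 19.5] [-1.07  1.63  0.13] 77.22962737083435 22.6083
```

```bash
cat > st.py <<'E'
from h import *
yaw=-0.281; ex=np.array([np.cos(yaw),np.sin(yaw),0]); ey=np.array([-ex[1],ex[0],0]); B=np.c_[ex,ey,[0,0,1]]
f0=np.load("f0.npy"); seat=np.array([598.7,253.9,80.9]); cmd=B.T@(np.load("cmd.npy")-seat)
def go(c,vel=15):
    global cmd
    cmd=np.array(c,float); ctrl.move_l(seat+B@cmd,vel=vel); np.save("cmd.npy",seat+B@cmd); s=sensors.read_state(); F=B.T@(s["force"]-f0); return s,F
def show(tag,s,F): print(tag,"pos",(B.T@(s["eef_pos"]-seat)).round(2),"cmd",cmd.round(2),"F",F.round(1),"tz",s["eef_rot"][:,2].round(4),"t",round(s["t"],1))
E
python3 - <<'E'
import st; from st import *
s,F=go([-11,2.5,-0.8]); show("back",s,F); hist=0
for i in range(22):
    s,F=go(st.cmd+[1,0,0])
    if i%3==0 or F[0]<-7: show(f"x{i}",s,F)
    if F[0]<-9: break
E
```

```text
back pos [-11.15   2.7    0.25] cmd [-11.    2.5  -0.8] F [-3.6 -2.2 10.8] tz [-0.0051 -0.0011 -1.    ] t 23.0
x0 pos [-9.92  2.94  0.23] cmd [-10.    2.5  -0.8] F [-3.8 -0.  10.3] tz [-4.6e-03 -8.0e-04 -1.0e+00] t 23.2
x3 pos [-6.92  3.15  0.24] cmd [-7.   2.5 -0.8] F [-4.6 -0.7  9.9] tz [-4.4e-03 -5.0e-04 -1.0e+00] t 24.0
x6 pos [-3.94  3.14  0.23] cmd [-4.   2.5 -0.8] F [-4.3 -0.5 10.3] tz [-4.4e-03 -5.0e-04 -1.0e+00] t 24.7
x9 pos [-0.91  3.16  0.26] cmd [-1.   2.5 -0.8] F [-4.7 -0.2  9.7] tz [-4.4e-03 -5.0e-04 -1.0e+00] t 25.5
x12 pos [1.63 3.16 0.25] cmd [ 2.   2.5 -0.8] F [-5.  -0.2 11.1] tz [-5.4e-03 -4.0e-04 -1.0e+00] t 26.2
x14 pos [1.81 3.17 0.34] cmd [ 4.   2.5 -0.8] F [-9.8 -1.6 14.9] tz [-0.0093 -0.     -1.    ] t 26.7
```

Run:
```python
import st; from st import *
for c in ([2.5,2.5,-.6],[2.5,3.5,-.6],[2.5,4.5,-.6],[2.5,5.5,-.6],[2.5,6.0,-.6],[3.5,6,-.6],[4.5,6,-.6],[5.2,6.3,-.6]):
    s,F=go(c); show("",s,F)
ctrl.hold(.5); s=sensors.read_state(); show("end",s,B.T@(s["force"]-f0)); print(s["grasp_force"],s["wrist_torque"])
s,p,d=look("w_seat"); q,_=optics.grab_frame("scene"); q2,_=optics.grab_frame("side"); cv2.imwrite("pics/m4.png",np.vstack([np.hstack([cv2.resize(p,(400,300)),cv2.resize(q[190:310,220:380],(400,300))]),np.hstack([cv2.resize(q2[100:220,150:310],(400,300)),cv2.resize(q,(400,300))])])[:,:,::-1])
```

```text
pos [1.71 3.17 0.3 ] cmd [ 2.5  2.5 -0.6] F [-6.4  0.1 10.9] tz [-6.1e-03 -3.0e-04 -1.0e+00] t 27.0
 pos [1.7  3.26 0.31] cmd [ 2.5  3.5 -0.6] F [-5.7 -2.8 11.9] tz [-0.0072 -0.002  -1.    ] t 27.2
 pos [1.7  3.37 0.34] cmd [ 2.5  4.5 -0.6] F [-6.2 -5.  13.9] tz [-0.0081 -0.0037 -1.    ] t 27.5
 pos [1.72 3.43 0.37] cmd [ 2.5  5.5 -0.6] F [-6.6 -7.5 13.7] tz [-0.009  -0.0053 -0.9999] t 27.7
 pos [1.68 3.52 0.39] cmd [ 2.5  6.  -0.6] F [-5.8 -9.9 15. ] tz [-0.0094 -0.0061 -0.9999] t 28.0
 pos [1.74 3.51 0.38] cmd [ 3.5  6.  -0.6] F [-9.4 -8.6 16.9] tz [-0.0115 -0.0059 -0.9999] t 28.2
 pos [1.83 3.53 0.44] cmd [ 4.5  6.  -0.6] F [-12.1  -9.6  18.5] tz [-0.0134 -0.0057 -0.9999] t 28.5
 pos [1.87 3.56 0.43] cmd [ 5.2  6.3 -0.6] F [-13.5 -10.4  19.6] tz [-0.0151 -0.006  -0.9999] t 28.7
end pos [1.88 3.55 0.45] cmd [ 5.2  6.3 -0.6] F [-13.5 -10.5  20. ] tz [-0.0151 -0.006  -0.9999] t 29.2
77.28445172309875 [-0.95703702  2.00597623  0.047911  ]
```

View pics/m4.png

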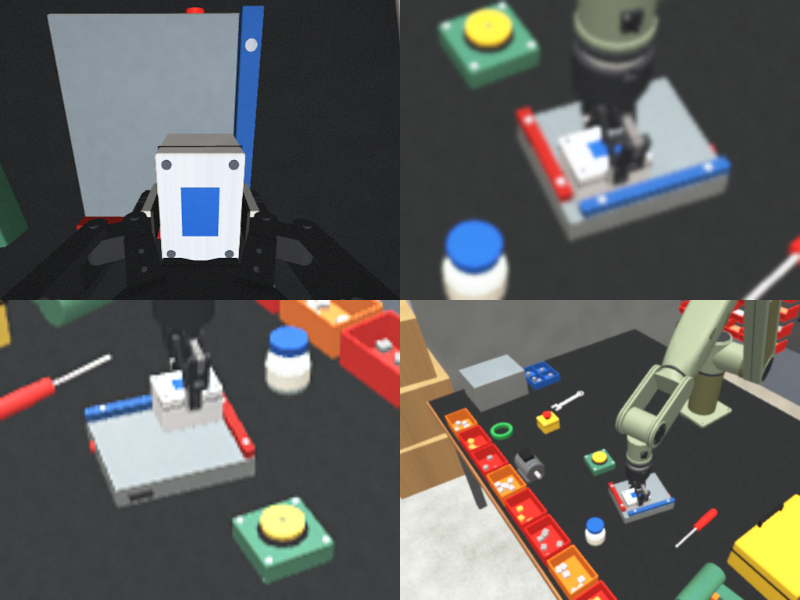

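The views show the housing in the corner, against both fences, with the fingertips above them and the bystanders untouched. One last check on tilt, yaw and gaps from the depth, easing the red-side push a little first.

Run:
```python
import st; from st import *
s,F=go([4.3,6.0,-.8]); ctrl.hold(.5); s=sensors.read_state(); show("end",s,B.T@(s["force"]-f0)); print(s["wrist_torque"])
s,p,d=look("w_fin"); P=cloud(cam("wrist",s),d); Q=(P-seat)@B; h=cv2.cvtColor(p,cv2.COLOR_RGB2HSV).astype(int)
def fit(m):
    q=Q[m]; A=np.c_[q[:,:2],np.ones(len(q))]; c=np.linalg.lstsq(A,q[:,2],rcond=None)[0]; r=q[:,2]-A@c; k=abs(r)<4; return np.linalg.lstsq(A[k],q[k,2],rcond=None)[0],k.sum()
top=(abs(Q[...,0]-2)<36)&(abs(Q[...,1]-3)<22)&(abs(Q[...,2]-1.5)<7)
bed=(Q[...,0]<-50)&(Q[...,0]>-120)&(Q[...,1]<10)&(abs(Q[...,2]+51)<8)
a,n=fit(top); b,m=fit(bed); print("top",a.round(4),n,"bed",b.round(4),m,"tilt diff",(a-b)[:2].round(4))
ang=lambda m: rect(Q[m])
e=(abs(Q[...,0]-2)<60)&(abs(Q[...,1]-3)<35)&(abs(Q[...,2]-1.5)<5); print("top rect",ang(e))
bl=(abs(h[...,0]-107)<12)&(h[...,1]>120)&(abs(Q[...,2]+37)<6)&(Q[...,0]<0); print("blue",ang(bl))
```

```text
end pos [1.84 3.52 0.44] cmd [ 4.3  6.  -0.8] F [-12.1  -9.5  19.4] tz [-0.013  -0.0058 -0.9999] t 30.1
[-0.97827513  1.72198592  0.11224629]
top [-0.005  -0.01    1.7768] 10900 bed [ 2.00000e-04  2.00000e-04 -5.06418e+01] 25007 tilt diff [-0.0052 -0.0102]
top rect (array([1.3069725 , 3.42371178]), 80.42948913574219, 69.23518371582031, np.float64(0.00598353104024385))
blue (array([-62.63642502,  35.20299149]), 124.87458801269531, 14.621047973632812, np.float64(0.0008323904392599779))
```

```bash
python3 -c "
from plant import ctrl
print(ctrl.finish_job())"
```

```text
the job is handed in; nothing more can be done
None
```

I've handed the job in: the housing was pressed down until the punch plate hit its stop (about 28 N), and it now sits flat in the corner. It is still gripped and pushing about 12 N towards the red fence and about 9 N towards the blue one. The bystanders looked untouched, and the judge's verdict wasn't shown.

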